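Tuck a test cassette under the reader's light flap and hold it down for the reading

TASK

Pick up the test cassette and lay it in the nest of the cassette reader, window face up: tuck its window end in under the reader's black light flap without lifting the flap, then press its near end gently down flat on the nest behind the sill, against the sprung ejector pin. Carry the cassette roughly level all the time and leave the timer, the pen and the swab box where they are. Finish while still holding the cassette pressed flat: do not let go, or the pin lifts it out of the reading position.

Things in the scene. Friction and masses are not known exactly. Their poses are not given: they have to be found in the camera images.
- cassette: light grey plastic test cassette, 95 x 30 x 7 mm (x, y, z), 20 to 45 g, lying flat, window face (+z) up. Origin at the centre of the underside; +x points to the window end: reading window 20 to 38 mm from the origin; round sample well and thumb ridges towards -x. Grip across the 30 mm width, about 20 mm behind the origin (-x), above the pin when seated.
- window_end (a point): middle of the lower edge of the cassette's window end, 47.5 mm from the cassette's origin along its +x
- reader: cassette reader fixed on the bench, white casing with a screen. Origin on the bench (underside) below the middle of the nest; +x runs along the nest to its far end under the flap, +z up. Base plate 112 mm wide, its top 9 mm above the bench, from x = -65 mm; casing from x = +85 to +177 mm, at most 75 mm high.
- nest (a point): middle of the nest floor: reader's x = 0, y = 0, 18 mm above the bench. The pocket runs from x = -50 (sill) to +49.5 mm (end stop). Seated, the cassette's origin lies here within 2.5 mm, its x along the reader's x. From x = -50 to +11 mm the floor is an 18 mm wide pedestal with finger room 9 mm deep on both sides. Cheeks 33 mm apart guide the cassette from x = +16 mm, a wider funnel from +4 mm.
- sill (a point): middle of the top of the sill, the low wall across the near end of the nest: 7 mm thick (reader's x = -57 to -50 mm), 34 mm wide, its top 5.5 mm above the nest floor
- flap_edge (a point): middle of the turned-up front edge of the closed flap, reader's x = +16.5 mm, 31.5 mm above the bench; fixed to the reader. The closed flap's underside is 12 mm above the nest floor from x = +22 mm on, rising from +22 to +16 mm as a lead-in. A cassette dipped about 6 degrees, window end down, goes in over the sill and under the flap; level above the sill it hits the flap.
- shield_flap (a joint): hinge of the thin black light flap (66 mm wide, 30 g, no spring, falls shut by its weight) lapping over the far end of the nest; 0 = lying closed, grows as its front edge lifts; hinge along the reader's y at x = +78.5 mm. Over 0.07 rad (about 4 mm at the edge) counts as lifted.
- plunger (a joint): sprung steel ejector pin, 10 mm across, in the middle of the pedestal at the reader's x = -25.5 mm; 0 = up, its top 5 mm above the nest floor; 0.005 m = flush with the floor. About 2.7 N to start, 5 N when flush (a force stop of 8 N suits; the floor is rigid); it raises the near end of a cassette that is not held down.
- bench_timer: small white bench timer, 62 x 66 x 19 mm, loose; leave alone
- pen_0: white marker pen with black cap, 135 mm long and 16 mm thick, loose; leave alone
- swab_box: white cardboard box of swabs, 76 x 130 x 60 mm, loose; leave alone
There are look-alikes about, which are no part of the job. Of the things that look like the cassette, the smallest one is meant.

How it is judged:
By the outcome, as a careful person would: the job done as asked, in the order asked, and still so for the second after the job is handed in, while the arm keeps its last pose, push and grip.
It also fails if it takes over 48 s, if anything falls off the work surface, if the arm or the gripper's body presses on something with over 40 N, if the wrist force passes 120 N, or if a joint passes its speed limit or range.

ROBOT

A 7-joint arm with a two-finger parallel gripper is mounted at the origin on a cart in front of the work surface, level with it; the furniture and walls round the work are solid. World frame = base frame: x ahead of the robot, y to its left, z up, the work surface at z = 0. Lengths are in m, angles in rad, forces in N, time in s.
With the tool pointing down it reaches from about 0.425 to 0.875 m from the base axis. Payload 4.7 kg.
Tool frame: the origin (TCP) lies at the very end of the fingers, on their centre line; the grasp point (between the pads) lies ctrl.pinch_z behind it (ctrl.pinch_z is the distance from the TCP to the grasp point, in m); x points along the fingers, y is the direction in which the jaws open and shut, and the axes are right-handed (so a half turn about x gives the same grasp; the last joint's range is limited). The gripper opens to 87 mm and grips with 3 to 60 N. Pads are 19 mm wide; open, the fingers measure 117 mm over their backs; the gripper's body (75 mm by 190 mm) begins 51 mm behind the grasp point.
Start: joints at [-1.097, 0.321, -0.07, 1.45, 0.023, 1.371, -0.057], TCP at [0.288, 0.582, 0.223] pointing down, gripper open.
Joint ranges: [-2.86, 2.86], [-0.3, 2.09], [-1.38, 1.24], [0.06, 2.45], [-1.56, 4.7], [0.09, 2.05], [-2.69, 2.69]. Speed limits (rad/s): [2.57, 2.57, 3.14, 3.14, 3.14, 3.14, 3.14].

INTERFACE

Orientations are given as a rotation vector (axis times angle).
In Python, from bench import get_state, get_image, camera_info, order, ctrl gives the robot as it stands.
- The arm moves only by the tool jog_arm, never from a script. Its arguments are lists of equal length, an entry for each row: "claw": the finger opening in mm, from 0 to 87; "xyz": the shift along the tool's x, y, z in mm, a list of three; "roll": the turn about the tool's x in degrees. In form: {"claw": [claw, ...], "xyz": [[tx, ty, tz], ...], "roll": [roll, ...]}. A call has 1 to 5 rows; each row is the pose to reach, as a shift and turn from the pose measured when the call began, along the tool's axes at that moment; what a row does not reach only later rows make up. A row lasts 1/10 s, in which the tool goes at most 50 mm and 8.59 degrees, less where a joint would pass 70% of its speed; a pose out of reach is approached as far as the arm can. A call with a gripper value outside its range is refused whole. The fingers move at their own pace and stop on an object; "force" is the grip in N (left out, the last holds). Time passes only in rows, so rows that repeat a pose let the fingers close. It gives the time, the measured TCP pose, the force and the opening at its end, in the units of the state.
- get_state(): the state, without advancing time (a new reading comes with each control period).
- get_image(name): name is "side" or "top" or "wrist"; returns (picture, depth): 384x512x3 uint8, red, green, blue; 384x512 float32, m along the optical axis (not along the pixel's ray), 0 where there is no reading.
- camera_info(name): a dict with "intrinsics" (3x3 intrinsics, pixels), "rvec" (rotation vector, rad) and "tvec" (3), from world to camera coordinates, as OpenCV has them; the wrist camera has in their place "tool_from_camera" (4x4, takes a point from camera to tool coordinates, whose origin is the TCP and whose axes are the tool frame's). Camera axes: x right, y down, z forward; pixel columns grow to the right and rows downward; lengths in m; the calibration is good to about 2 mm. The wrist camera is an equidistant fisheye: a pixel r from the principal point sees the ray r / f radians off the axis. A picture is of the moment at which its call begins: read the wrist's pose just before it. camera_info takes no time and is no camera call.
- order.close_job(): hands the job in, once; it reports no verdict.
The state is a dict: "time": time; "joint_positions": joint angles; "qd": joint speeds; "joint_torque": joint torques, N m; "position": TCP position; "tool_rot": TCP orientation; "ft_force": force on the tool from outside, world axes, zero at the start; "torque": the same for the moment, N m; "grip_width": opening from 0.0 (shut) to 1.0 (fully open).
Only numpy, scipy, OpenCV 4.12 (cv2) and the standard library are available. Lean on these libraries where they do the work, as an engineer would, in place of code of your own. Each camera call takes 0.05 s, during which the arm holds its last target. There are 200 camera calls.

## Working session

There is one attempt and no reset: what is moved stays moved. The work goes in short steps, Python scripts to look and compute and a tool call to move; the robot and the scene stay as the last step left them, time stands still between calls to the robot, and variables do not carry over. Pictures are saved under pics/ and viewed, about 8 in all and at most 12, crops included, and the job is handed in when it is done.

Besides the shell and the picture viewer there is one more tool, called after "Emit:" by a JSON object that holds its "op" and its "data", one argument or row to a line. jog_arm: Moves the arm, as the interface text tells. Its arguments: {"type":"object","properties":{"claw":{"type":"array"},"xyz":{"type":"array"},"roll":{"type":"array"},"force":{"type":"number"}},"required":["claw","xyz","roll"]}

```bash
mkdir -p pics; ls; cat > h.py <<'E'
import numpy as np, cv2
from bench import get_state,get_image,camera_info,order,ctrl
from scipy.spatial.transform import Rotation as R
def cam(name,s=None):
    c=camera_info(name);K=np.array(c["intrinsics"])
    if name!="wrist":
        Rm=R.from_rotvec(np.ravel(c["rvec"])).as_matrix();t=np.ravel(c["tvec"])
        return K,Rm.T,-Rm.T@t
    s=s or get_state();T=np.array(c["tool_from_camera"]);Rt=R.from_rotvec(s["tool_rot"]).as_matrix()
    return K,Rt@T[:3,:3],Rt@T[:3,3]+np.array(s["position"])
def ray(name,uv,C):
    K,Rm,o=C;uv=np.atleast_2d(uv).astype(float)
    x=(uv[:,0]-K[0,2])/K[0,0];y=(uv[:,1]-K[1,2])/K[1,1]
    if name=="wrist":
        r=np.hypot(x,y)+1e-12;d=np.stack([np.sin(r)*x/r,np.sin(r)*y/r,np.cos(r)],1)
    else: d=np.stack([x,y,np.ones_like(x)],1)
    return o,d@Rm.T
def plane(name,uv,z,C):
    o,d=ray(name,uv,C);return o+d*((z-o[2])/d[:,2])[:,None]
def snap(name,f):
    s=get_state();C=cam(name,s);im,dp=get_image(name)
    cv2.imwrite(f"pics/{f}.png",im[:,:,::-1]);np.savez(f"pics/{f}.npz",im=im,dp=dp,K=C[0],R=C[1],o=C[2]);return im,dp,C
def load(f):
    z=np.load(f"pics/{f}.npz");return z["im"],z["dp"],(z["K"],z["R"],z["o"])
E
python3 - <<'E'
from h import *
s=get_state();print(s,ctrl.pinch_z)
print(R.from_rotvec(s["tool_rot"]).as_matrix().round(3))
for n in("top","side"):
    im,dp,C=snap(n,n+"0");print(n,C[0],C[1].round(3),C[2].round(3))
E
```

```text
pics
{'time': 0.0, 'joint_positions': array([-1.09688578,  0.32180592, -0.07008902,  1.45169042,  0.02265755,
        1.37074999, -0.05689405]), 'qd': array([ 0.00106327, -0.00199392,  0.00145375, -0.00121295, -0.00033779,
        0.00167203,  0.00140742]), 'joint_torque': array([-4.04093162e-04, -4.91270363e+01, -4.04095352e-01, -3.12531531e+01,
       -6.38751592e-02,  4.35203151e-02,  1.67336348e-04]), 'position': array([0.2882753 , 0.58197204, 0.22146489]), 'tool_rot': array([ 0.35906926,  1.54084161, -0.36199104]), 'ft_force': array([-0.16314499,  0.63144368,  0.17950239]), 'torque': array([ 0.00781218, -0.02405714, -0.04683892]), 'grip_width': 0.9991691839222574} 0.0187
[[-0.001  0.444  0.896]
 [-0.002  0.896 -0.444]
 [-1.    -0.002  0.   ]]
top [[440.59602375   0.         248.13615549]
 [  0.         440.59602375 185.13145544]
 [  0.           0.           1.        ]] [[ 0.039 -0.979  0.198]
 [-0.999 -0.037  0.012]
 [-0.004 -0.199 -0.98 ]] [ 0.216 -0.067  1.541]
side [[346.84906738   0.         251.06126037]
 [  0.         346.84906738 192.54062402]
 [  0.           0.           1.        ]] [[ 1.    -0.016  0.018]
 [-0.024 -0.588  0.809]
 [-0.003 -0.809 -0.588]] [ 0.501 -1.108  0.845]
```

```bash
python3 -c "
import cv2,numpy as np
a=cv2.imread('pics/top0.png');b=cv2.imread('pics/side0.png')
cv2.imwrite('pics/top0v.png',cv2.resize(a,(768,576)));cv2.imwrite('pics/side0v.png',cv2.resize(b,(768,576)))"
```

```text
(no output)
```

View pics/top0v.png

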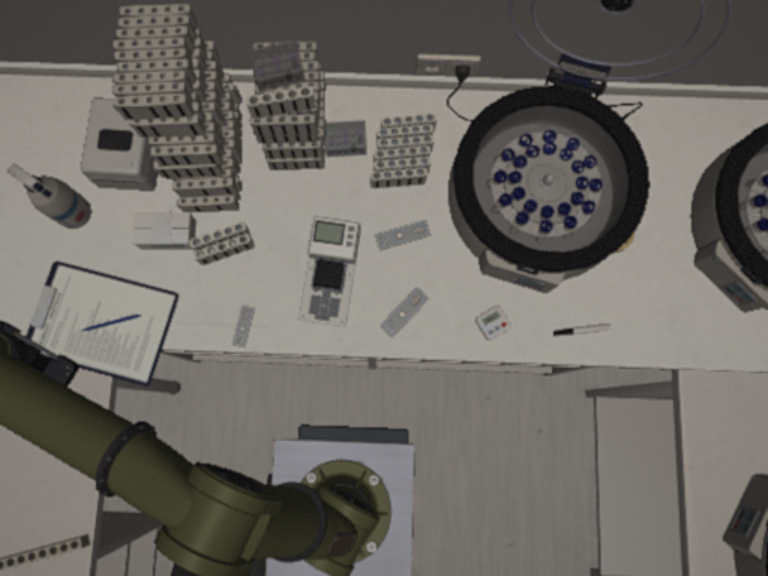

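View pics/side0v.png

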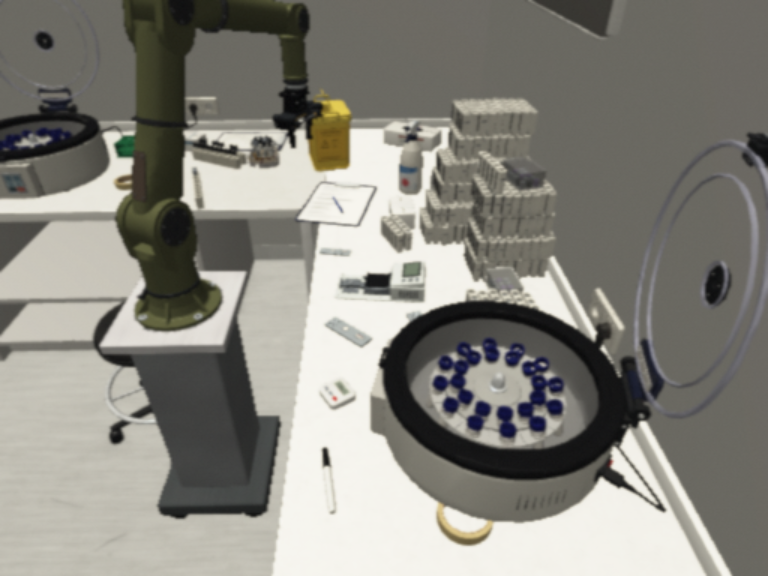

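```bash
python3 - <<'E'
from h import *
im,dp,C=load("top0")
g=im.astype(int).mean(2)
bg=cv2.medianBlur(im,51).astype(int).mean(2)
m=((bg-g)>14).astype(np.uint8);m=cv2.morphologyEx(m,cv2.MORPH_CLOSE,np.ones((3,3)))
cs,_=cv2.findContours(m,cv2.RETR_EXTERNAL,2)
for c in cs:
    if cv2.contourArea(c)<60: continue
    (u,v),_,_=r=cv2.minAreaRect(c)
    if not(140<u<320 and 120<v<235):continue
    P=plane("top",cv2.boxPoints(r),0.007,C);a=np.linalg.norm(P[1]-P[0]),np.linalg.norm(P[2]-P[1])
    print((round(u),round(v)),np.round(a,3),P.mean(0).round(3),P.round(3)[:, :2].tolist())
cr=lambda u,v,w=40:cv2.resize(im[v-w:v+w,u-w:u+w,::-1],(390,390),interpolation=cv2.INTER_CUBIC)
cv2.imwrite("pics/crop1.png",np.vstack([np.hstack([cr(269,207,30),cr(269,157,30)]),np.hstack([cr(163,217,30),cr(220,180,50)])])[:, :])
i=cv2.imread("pics/crop1.png");cv2.imwrite("pics/crop1.png",cv2.resize(i,(600,600)))
E
```

```text
(162, 217) [0.092 0.034] [0.402 0.248 0.007] [[0.36, 0.272], [0.451, 0.256], [0.444, 0.223], [0.353, 0.239]]
(269, 208) [0.128 0.045] [ 0.448 -0.127  0.007] [[0.417, -0.067], [0.511, -0.154], [0.48, -0.186], [0.386, -0.099]]
(268, 156) [0.133 0.047] [ 0.635 -0.117  0.007] [[0.636, -0.047], [0.679, -0.172], [0.634, -0.186], [0.592, -0.061]]
(219, 181) [0.261 0.122] [0.541 0.055 0.007] [[0.419, 0.128], [0.679, 0.101], [0.663, -0.02], [0.404, 0.011]]
```

View pics/crop1.png

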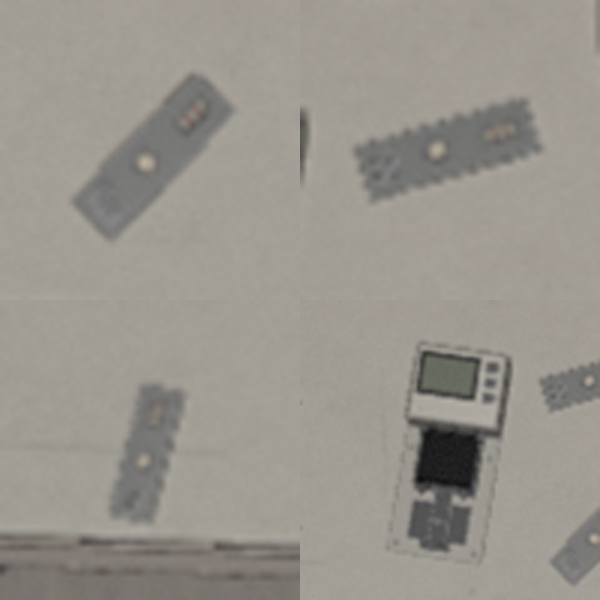

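Candidates in the top image (512 px scale): (162,217) 92x34 mm, (269,208) 128x45 mm and (268,156) 133x47 mm. The reader's nest has a similar grey. The smallest is (162,217), with its window end pointing away from the robot, so that is the cassette. The tool can only roll about its own axis, so I plan to dip the cassette by pivoting it in the pads against an edge.

```bash
cat >> h.py <<'E'
def to(x,y,z,yaw=None):
    """shift (mm) and roll (deg) from the present pose to TCP (x,y,z), tool z along yaw (deg)"""
    s=get_state();M=R.from_rotvec(s["tool_rot"]).as_matrix()
    d=M.T@(np.array([x,y,z])-s["position"])*1000
    cur=np.degrees(np.arctan2(M[1,2],M[0,2]));r=0 if yaw is None else cur-yaw
    print("shift",d.round(1),"roll",round(r,2),"| now",np.round(s["position"],4),"yaw",round(cur,2),"axis tilt",M[:,0].round(3),"F",np.round(s["ft_force"],1))
E
python3 - <<'E'
from h import *
to(0.40,0.25,0.20,-10)
E
```

```text
shift [  22.  -247.9  247.5] roll -16.34 | now [0.2882 0.582  0.2216] yaw -26.34 axis tilt [-0.001 -0.002 -1.   ] F [-0.3  0.3  0.4]
```

Emit:
{"op": "jog_arm", "data": {
  "claw": [60, 60, 60, 60, 60],
  "xyz": [
    [22, -248, 248],
    [22, -248, 248],
    [22, -248, 248],
    [22, -248, 248],
    [22, -248, 248]
  ],
  "roll": [-16.3, -16.3, -16.3, -16.3, -16.3],
  "force": 15
}}

```text
time: 0.6
position: [0.3682, 0.3438, 0.206]
tool_rot: [0.136, 1.567, -0.139]
ft_force: [0.6, -0.0, 0.5]
grip_width: 0.71
```

```bash
python3 - <<'E'
from h import *
to(0.40,0.25,0.20,-10)
E
```

```text
shift [  6.2 -86.8  47.6] roll -0.04 | now [0.3682 0.3438 0.206 ] yaw -10.04 axis tilt [-0.001 -0.002 -1.   ] F [ 0.6 -0.   0.5]
```

Emit:
{"op": "jog_arm", "data": {
  "claw": [60, 60, 60],
  "xyz": [
    [6, -87, 48],
    [6, -87, 48],
    [6, -87, 48]
  ],
  "roll": [0, 0, 0]
}}

```text
time: 0.9
position: [0.4027, 0.2422, 0.1996]
tool_rot: [0.142, 1.566, -0.15]
ft_force: [0.3, 0.2, -0.6]
grip_width: 0.691
```

```bash
python3 - <<'E'
from h import *
to(0.40,0.25,0.20,-10)
im,dp,C=snap("wrist","w1")
cv2.imwrite("pics/w1v.png",cv2.resize(im[:,:,::-1],(768,576)))
print(camera_info("wrist"))
E
```

```text
shift [-0.4  7.1 -4.1] roll -0.66 | now [0.4027 0.2422 0.1996] yaw -10.66 axis tilt [-0.001 -0.005 -1.   ] F [ 0.3  0.2 -0.6]
{'intrinsics': array([[297.31863964,   0.        , 255.77229137],
       [  0.        , 297.31863964, 192.5463516 ],
       [  0.        ,   0.        ,   1.        ]]), 'tool_from_camera': array([[-4.11360729e-04, -2.94856002e-01,  9.55541610e-01,
        -1.63205080e-01],
       [ 9.99999805e-01, -5.70225932e-04,  2.54542668e-04,
         6.56758753e-04],
       [ 4.69821172e-04,  9.55541529e-01,  2.94856179e-01,
        -8.10481764e-02],
       [ 0.00000000e+00,  0.00000000e+00,  0.00000000e+00,
         1.00000000e+00]])}
```

View pics/w1v.png

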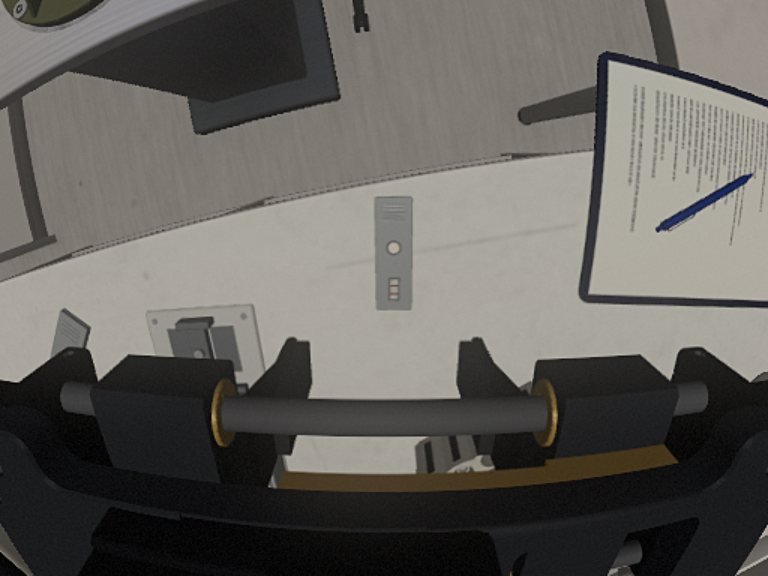

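The wrist view shows the cassette at about (393,253) in the enlarged picture, with its window at the lower end (forward) and the ridges at the top. The orientation is as expected. Next I measure it.

```bash
cat >> h.py <<'E'
def cass(im,C,box,z=0.007,name="wrist"):
    u0,u1,v0,v1=box;g=im[v0:v1,u0:u1].astype(int).mean(2)
    t,_=cv2.threshold(g.astype(np.uint8),0,255,cv2.THRESH_OTSU)
    m=cv2.morphologyEx((g<t).astype(np.uint8),cv2.MORPH_CLOSE,np.ones((5,5)))
    c=max(cv2.findContours(m,cv2.RETR_EXTERNAL,2)[0],key=cv2.contourArea).reshape(-1,2)+[u0,v0]
    P=plane(name,c,z,C)[:,:2]
    r=cv2.minAreaRect((P*1000).astype(np.float32));B=cv2.boxPoints(r);e=[B[1]-B[0],B[2]-B[1]]
    L=max(e,key=np.linalg.norm);yaw=np.degrees(np.arctan2(L[1],L[0]));print("ctr",np.round(r[0],1),"size",np.round(r[1],1),"yaw",round((yaw+90)%180-90,2))
E
python3 - <<'E'
from h import *
im,dp,C=load("w1")
cass(im,C,(235,290,120,217))
print(dp[165,258],dp[150,262], dp[150,300])
for uv in [(300,150),(262,150),(258,195)]:
    o,d=ray("wrist",uv,C);K=C[0]
    dc=(C[1].T@d[0]);p=o+d[0]*dp[uv[1],uv[0]]/dc[2];print(uv,p.round(4))
E
```

```text
ctr [403.3 249.5] size [30.3 95.1] yaw -9.96
0.36039877 0.35585082 0.3630229
(300, 150) [3.888e-01 3.004e-01 2.000e-04]
(262, 150) [0.3793 0.2541 0.0077]
(258, 195) [0.4343 0.2389 0.0079]
```

```bash
python3 - <<'E'
from h import *
to(0.3866,0.2524,0.03,-9.96)
E
```

```text
shift [169.9   4.2 -15.7] roll -0.5 | now [0.4015 0.2459 0.1999] yaw -10.46 axis tilt [-0.001 -0.003 -1.   ] F [0.1 1.2 0.5]
```

Emit:
{"op": "jog_arm", "data": {
  "claw": [50, 50, 50, 50, 50],
  "xyz": [
    [50, 4, -16],
    [100, 4, -16],
    [140, 4, -16],
    [170, 4, -16],
    [170, 4, -16]
  ],
  "roll": [-0.5, -0.5, -0.5, -0.5, -0.5]
}}

```text
time: 1.45
position: [0.3823, 0.2511, 0.0258]
tool_rot: [0.128, 1.575, -0.142]
ft_force: [-0.6, 0.3, 0.1]
grip_width: 0.573
```

```bash
python3 - <<'E'
from h import *
to(0.3866,0.2524,0.002,-9.96)
E
```

```text
shift [23.8  2.3  4.2] roll 0.12 | now [0.3823 0.2511 0.0258] yaw -9.84 axis tilt [-0.009 -0.008 -1.   ] F [-0.6  0.3  0.1]
```

Emit:
{"op": "jog_arm", "data": {
  "claw": [50, 50, 50, 50, 50],
  "xyz": [
    [10, 2.3, 4.2],
    [18, 2.3, 4.2],
    [23.5, 2.3, 4.2],
    [23.5, 2.3, 4.2],
    [23.5, 2.3, 4.2]
  ],
  "roll": [0, 0, 0, 0, 0]
}}

```text
time: 1.95
position: [0.3869, 0.2528, 0.003]
tool_rot: [0.129, 1.574, -0.141]
ft_force: [0.1, 0.2, 0.3]
grip_width: 0.576
```

```bash
python3 - <<'E'
from h import *
to(0.3866,0.2524,0.002,-9.96)
E
```

```text
shift [ 1.  -0.5 -0.2] roll 0.12 | now [0.3869 0.2528 0.003 ] yaw -9.84 axis tilt [-0.008 -0.007 -1.   ] F [0.1 0.2 0.3]
```

Emit:
{"op": "jog_arm", "data": {
  "claw": [20, 20, 20, 20, 20],
  "xyz": [
    [1, -0.4, 0],
    [1, -0.4, 0],
    [1, -0.4, 0],
    [1, -0.4, 0],
    [1, -0.4, 0]
  ],
  "roll": [0, 0, 0, 0, 0],
  "force": 15
}}

```text
time: 2.45
position: [0.387, 0.2525, 0.0022]
tool_rot: [0.129, 1.574, -0.141]
ft_force: [-1.0, -1.3, 1.3]
grip_width: 0.343
```

Emit:
{"op": "jog_arm", "data": {
  "claw": [20, 20, 20],
  "xyz": [
    [0, 0, 0],
    [0, 0, 0],
    [0, 0, 0]
  ],
  "roll": [0, 0, 0]
}}

```text
time: 2.75
position: [0.3869, 0.2525, 0.0022]
tool_rot: [0.129, 1.574, -0.141]
ft_force: [-0.3, -0.2, 0.7]
grip_width: 0.342
```

```bash
python3 - <<'E'
from h import *
s=get_state();print(s["joint_positions"].round(2))
to(0.49,0.20,0.15,84)
E
```

```text
[-0.73  0.17  0.1   2.12 -0.02  0.86  0.78]
shift [-148.2  -35.3  109.5] roll -93.84 | now [0.3869 0.2525 0.0022] yaw -9.84 axis tilt [-0.008 -0.007 -1.   ] F [-0.3 -0.2  0.7]
```

Emit:
{"op": "jog_arm", "data": {
  "claw": [20, 20, 20, 20],
  "xyz": [
    [-10, 0, 0],
    [-40, 0, 0],
    [-80, 0, 0],
    [-80, 0, 0]
  ],
  "roll": [0, 0, 0, 0]
}}

```text
time: 3.15
position: [0.391, 0.2556, 0.0877]
tool_rot: [0.134, 1.567, -0.136]
ft_force: [0.6, 0.3, -0.5]
grip_width: 0.34
```

```bash
python3 - <<'E'
from h import *
s=get_state();print(s["joint_positions"].round(2))
to(0.49,0.20,0.15,84)
E
```

```text
[-0.74  0.05  0.11  2.05 -0.01  1.04  0.77]
shift [-62.2 -37.9 107. ] roll -93.85 | now [0.391  0.2556 0.0877] yaw -9.85 axis tilt [ 0.    -0.001 -1.   ] F [ 0.6  0.3 -0.5]
```

```bash
python3 - <<'E'
from h import *
to(0.485,-0.035,0.15,-96)
E
```

```text
shift [ -62.  -270.2  142.3] roll 86.15 | now [0.391  0.2556 0.0877] yaw -9.85 axis tilt [ 0.    -0.001 -1.   ] F [ 0.6  0.3 -0.5]
```

Emit:
{"op": "jog_arm", "data": {
  "claw": [20, 20, 20, 20, 20],
  "xyz": [
    [-30, -20, 20],
    [-50, -50, 40],
    [-62, -80, 55],
    [-62, -110, 70],
    [-62, -135, 80]
  ],
  "roll": [7, 15, 23, 31, 39]
}}

```text
time: 3.65
position: [0.4475, 0.107, 0.1505]
tool_rot: [0.671, 1.463, -0.671]
ft_force: [0.1, -0.3, -0.6]
grip_width: 0.345
```

```bash
python3 - <<'E'
from h import *
to(0.485,-0.035,0.15,-96)
E
```

```text
shift [  0.6 -64.2 132. ] roll 46.74 | now [0.4475 0.107  0.1505] yaw -49.26 axis tilt [ 0.001 -0.    -1.   ] F [ 0.1 -0.3 -0.6]
```

Emit:
{"op": "jog_arm", "data": {
  "claw": [20, 20, 20, 20, 20],
  "xyz": [
    [0, -13, 27],
    [0, -26, 54],
    [0, -39, 80],
    [0, -52, 106],
    [0, -64, 132]
  ],
  "roll": [8, 16, 24, 32, 40]
}}

```text
time: 4.15
position: [0.485, -0.0361, 0.1505]
tool_rot: [1.204, 1.211, -1.203]
ft_force: [-0.7, 0.6, -0.3]
grip_width: 0.34
```

Emit:
{"op": "jog_arm", "data": {
  "claw": [20, 20],
  "xyz": [
    [0, 0, 0],
    [0, 0, 0]
  ],
  "roll": [7, 7]
}}

```text
time: 4.35
position: [0.4848, -0.0371, 0.1503]
tool_rot: [1.296, 1.15, -1.295]
ft_force: [0.4, 0.8, -0.5]
grip_width: 0.341
```

```bash
python3 - <<'E'
from h import *
to(0.485,-0.035,0.15,-96)
im,dp,C=snap("wrist","w2")
cv2.imwrite("pics/w2v.png",cv2.resize(im[:,:,::-1],(768,576)))
E
```

```text
shift [ 0.3 -0.  -2.1] roll -0.75 | now [ 0.4848 -0.0371  0.1503] yaw -96.75 axis tilt [ 0.001 -0.    -1.   ] F [ 0.4  0.8 -0.5]
```

View pics/w2v.png

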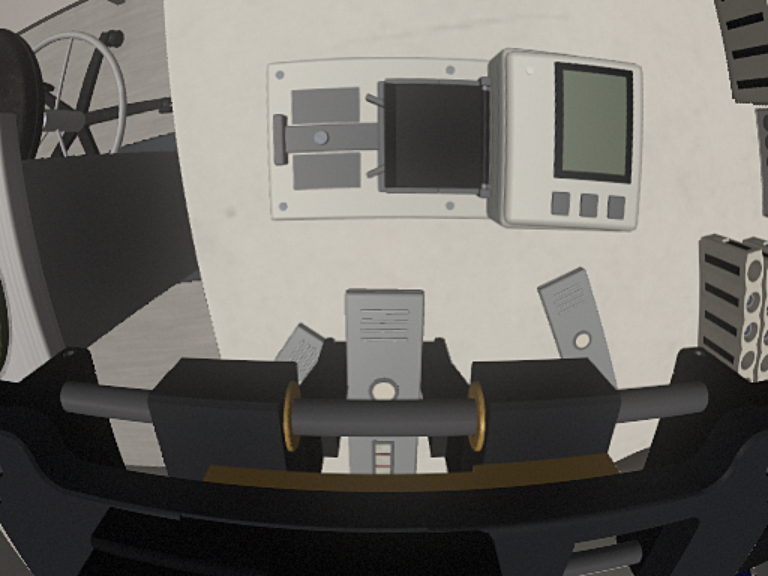

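The picture shows the reader with the flap at (383–488, 80–190), the sill at (280,140), the pin at (321,138) and the base plate's left edge at u≈270. The cassette is held straight, with its near end towards the reader.

```bash
python3 - <<'E'
from h import *
im,dp,C=load("w2");g=im.astype(int).mean(2)
def mask_rect(box,cond,z,nm):
    u0,u1,v0,v1=box;m=cond(g[v0:v1,u0:u1]).astype(np.uint8)
    c=max(cv2.findContours(m,cv2.RETR_EXTERNAL,2)[0],key=cv2.contourArea).reshape(-1,2)+[u0,v0]
    P=(plane("wrist",c,z,C)[:,:2]*1000).astype(np.float32);r=cv2.minAreaRect(P);print(nm,np.round(r[0],1),np.round(r[1],1),"corners",cv2.boxPoints(r).round(1).tolist());return P
print("grey vals sill",g[93,187],"plate",g[50,190],"ped",g[92,200],"flap",g[90,290],"pin",g[92,214])
mask_rect((178,192,70,116),lambda a:a<110,0.0235,"sill")
mask_rect((250,330,45,135),lambda a:a<45,0.031,"flap")
mask_rect((176,340,36,150),lambda a:a>-1,0.009,"x") if 0 else None
# plate left edge, front/back edges: subpixel by gradient
def edge(cols,vr,z):
    pts=[]
    for u in cols:
        d=np.abs(np.gradient(g[vr[0]:vr[1],u]));pts.append((u,vr[0]+d.argmax()))
    return plane("wrist",pts,z,C)[:,:2]*1000
E1=edge(range(190,320,6),(138,152),0.009);E2=edge(range(190,320,6),(36,46),0.009)
for E in(E1,E2):
    l=cv2.fitLine(E.astype(np.float32),cv2.DIST_HUBER,0,.01,.01).ravel();print("side edge dir",np.degrees(np.arctan2(l[1],l[0])),"pt",l[2:])
pts=[]
for v in range(50,142,5):
    d=np.abs(np.gradient(g[v,172:190]));pts.append((172+d.argmax(),v))
print(plane("wrist",pts,0.009,C)[:,:2].round(4).tolist())
dd=lambda u,v:(lambda o,d:(o+d[0]*dp[v,u]/(C[1].T@d[0])[2]).round(4))(*ray("wrist",(u,v),C))
for n,u,v in(("sill",187,93),("ped",200,92),("pin",214,92),("flap",275,90),("flapedge",257,90),("plate",190,130),("bench",200,160),("cassNear",256,200),("cassNear2",256,240),("cassW",230,205),("cassW",278,205)):print(n,dd(u,v))
cv2.imwrite("pics/c2.png",cv2.resize(im[30:155,170:345,::-1],(788,563),interpolation=cv2.INTER_CUBIC))
E
```

```text
grey vals sill 113.0 plate 199.33333333333334 ped 122.0 flap 48.0 pin 139.66666666666666
sill [429.3  64.8] [33.1  9.1] corners [[422.70001220703125, 49.0], [431.70001220703125, 47.79999923706055], [435.8999938964844, 80.5999984741211], [426.8999938964844, 81.80000305175781]]
flap [500.1  55.8] [30.5  5.6] corners [[495.6000061035156, 41.0], [501.1000061035156, 40.29999923706055], [504.70001220703125, 70.5999984741211], [499.1000061035156, 71.19999694824219]]
side edge dir -6.5637183 pt [483.13412     2.6551528]
side edge dir -5.2184043 pt [487.29196 113.49972]
[[0.4342, 0.1099], [0.4231, 0.1066], [0.4225, 0.1012], [0.4218, 0.0959], [0.4212, 0.0907], [0.4205, 0.0854], [0.422, 0.0798], [0.4213, 0.0746], [0.4216, 0.0692], [0.4209, 0.064], [0.4202, 0.0589], [0.4194, 0.0537], [0.4197, 0.0483], [0.4158, 0.0437], [0.4129, 0.0389], [0.4153, 0.0332], [0.4144, 0.028], [0.42, 0.0218], [0.4127, 0.0175]]
sill [0.4297 0.0642 0.0235]
ped [0.4419 0.0633 0.0194]
pin [0.4563 0.0609 0.0237]
flap [0.514  0.0551 0.0337]
flapedge [0.4974 0.0568 0.0362]
plate [0.4241 0.0265 0.0094]
bench [ 0.4282 -0.0075  0.0022]
cassNear [ 0.4885 -0.0085  0.1553]
cassNear2 [ 0.4857 -0.0328  0.1563]
cassW [ 0.4737 -0.0095  0.1562]
cassW [ 0.5005 -0.0129  0.1554]
```

View pics/c2.png

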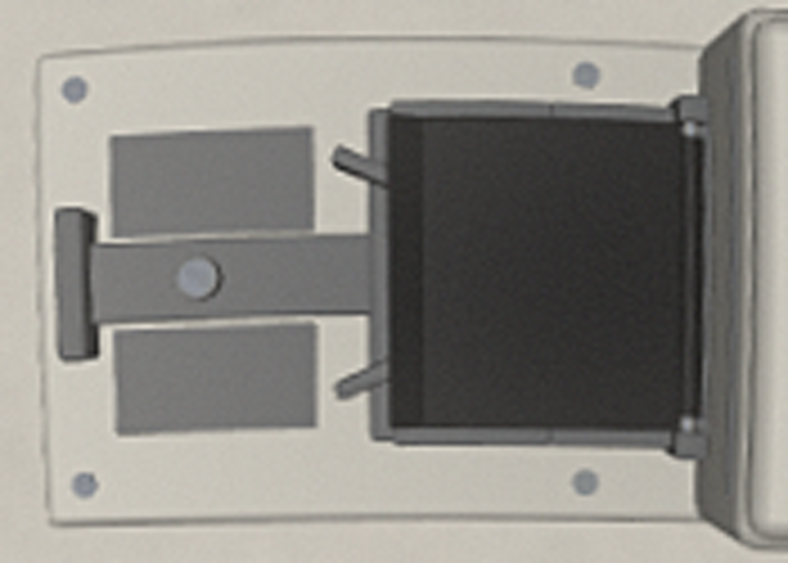

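```bash
python3 - <<'E'
from h import *
im,dp,C=load("w2")
f=lambda x,y:(170+(x+.5)/4.503-.5,30+(y+.5)/4.503-.5)
for n,x,y,z in(("pin",199,277,.023),("s",75,89,.009),("s",85,485,.009),("s",586,75,.009),("s",586,482,.009),("fl",390,103,.0315),("fl",391,429,.0315),("sillin",93,211,.0235),("sillin",97,356,.0235),("plateNL",40,60,.009),("plateNR",51,522,.009),("pedL",370,236,.018),("pedR",370,313,.018)):
    print(n,(plane("wrist",f(x,y),z,C)[0]*1000).round(1))
E
```

```text
pin [456.1  61.8  23. ]
s [431.4 111.1   9. ]
s [421.2  19.1   9. ]
s [546.   99.2   9. ]
s [535.9   5.6   9. ]
fl [501.   92.9  31.5]
fl [493.   24.1  31.5]
sillin [435.1  80.   23.5]
sillin [431.7  48.1  23.5]
plateNL [424.  119.7   9. ]
plateNR [411.7  11.7   9. ]
pedL [493.5  66.1  18. ]
pedR [491.5  49.2  18. ]
```

```bash
python3 - <<'E'
from h import *
to(0.4727,-0.0233,0.025,-96.3)
E
```

```text
shift [125.3 -13.4 -11.3] roll -0.17 | now [ 0.4847 -0.0361  0.1503] yaw -96.47 axis tilt [ 0.001  0.    -1.   ] F [-0.9  1.6 -0.1]
```

```bash
python3 - <<'E'
from h import *
to(0.4652,-0.0184,0.025,-96.3)
E
```

```text
shift [125.3 -21.4 -15.3] roll -0.17 | now [ 0.4847 -0.0361  0.1503] yaw -96.47 axis tilt [ 0.001  0.    -1.   ] F [-0.9  1.6 -0.1]
```

Emit:
{"op": "jog_arm", "data": {
  "claw": [20, 20, 20, 20, 20],
  "xyz": [
    [35, -10, -12],
    [70, -20, -18],
    [105, -20.5, -18.5],
    [124, -20.5, -18.5],
    [124, -20.5, -18.5]
  ],
  "roll": [0, 0, 0, 0, 0]
}}

```text
time: 4.9
position: [0.4635, -0.0145, 0.0237]
tool_rot: [1.285, 1.159, -1.293]
ft_force: [0.1, -0.3, -0.4]
grip_width: 0.342
```

```bash
python3 - <<'E'
from h import *
to(0.4652,-0.0184,0.013,-96.3)
E
```

```text
shift [10.6  2.2  3.7] roll 0.08 | now [ 0.4635 -0.0145  0.0237] yaw -96.22 axis tilt [-0.006 -0.001 -1.   ] F [ 0.1 -0.3 -0.4]
```

Emit:
{"op": "jog_arm", "data": {
  "claw": [20, 20, 20, 20],
  "xyz": [
    [6, 2.2, 3.7],
    [10.5, 2.2, 3.7],
    [10.5, 2.2, 3.7],
    [10.5, 2.2, 3.7]
  ],
  "roll": [0, 0, 0, 0],
  "force": 12
}}

```text
time: 5.3
position: [0.4658, -0.0183, 0.0137]
tool_rot: [1.286, 1.159, -1.292]
ft_force: [-0.5, 0.2, -0.1]
grip_width: 0.342
```

Emit:
{"op": "jog_arm", "data": {
  "claw": [20, 20, 20, 20, 20],
  "xyz": [
    [1, 0, 0],
    [2, 0, 0],
    [3, 0, 0],
    [3, 0, 0],
    [3, 0, 0]
  ],
  "roll": [0, 0, 0, 0, 0]
}}

```text
time: 5.8
position: [0.4661, -0.0183, 0.011]
tool_rot: [1.286, 1.158, -1.292]
ft_force: [0.9, -0.0, 3.1]
grip_width: 0.342
```

```bash
python3 - <<'E'
from h import *
to(0.4652,-0.0184,0.0089,-96.3)
E
```

```text
shift [ 2.1 -0.9  0.2] roll 0.1 | now [ 0.4661 -0.0183  0.011 ] yaw -96.2 axis tilt [-0.004 -0.    -1.   ] F [ 0.9 -0.   3.1]
```

Emit:
{"op": "jog_arm", "data": {
  "claw": [20, 20, 20, 20, 20],
  "xyz": [
    [1, 0, 0],
    [1.8, 0, 0],
    [2.4, 0, 0],
    [2.4, 0, 0],
    [2.4, 0, 0]
  ],
  "roll": [0, 0, 0, 0, 0]
}}

```text
time: 6.3
position: [0.4663, -0.0185, 0.0087]
tool_rot: [1.286, 1.158, -1.292]
ft_force: [-0.2, -1.2, 3.6]
grip_width: 0.343
```

Emit:
{"op": "jog_arm", "data": {
  "claw": [20, 20, 20, 20, 20],
  "xyz": [
    [-15, 0, 0],
    [-40, 0, 0],
    [-70, 0, 0],
    [-70, 0, 0],
    [-70, 0, 0]
  ],
  "roll": [0, 0, 0, 0, 0]
}}

```text
time: 6.8
position: [0.4665, -0.0181, 0.0787]
tool_rot: [1.287, 1.158, -1.291]
ft_force: [0.4, -1.2, 0.3]
grip_width: 0.339
```

```bash
cat >> h.py <<'E'
def pitch(f):
    """fit plane to cassette top seen in wrist depth, in tool coordinates"""
    im,dp,C=snap("wrist",f);T=np.array(camera_info("wrist")["tool_from_camera"]);C0=(C[0],T[:3,:3],T[:3,3])
    uv=np.array([(u,v) for u in range(200,312) for v in range(180,300)])
    o,d=ray("wrist",uv,C0);z=dp[uv[:,1],uv[:,0]];dc=d@T[:3,:3]
    P=(o+d*(z/dc[:,2])[:,None])*1000
    k=(z>0)&(abs(P[:,1])<13)&(abs(P[:,0]+5)<9)&(P[:,2]>-40)&(P[:,2]<50);P=P[k]
    for _ in range(4):
        A=np.c_[P[:,2],P[:,1],np.ones(len(P))];c=np.linalg.lstsq(A,P[:,0],rcond=None)[0];r=P[:,0]-A@c;P=P[abs(r)<max(1.2,2*np.median(abs(r)))]
    print("n",len(P),"dip deg",np.degrees(np.arctan(c[0])).round(2),"roll deg",np.degrees(np.arctan(c[1])).round(2),"top at grip x(tool)",c[2].round(2),"near end z",np.percentile(P[:,2],[0.5,99.5]).round(1),"y",np.percentile(P[:,1],[.5,99.5]).round(1),"mad",np.median(abs(r)).round(2))
E
python3 - <<'E'
from h import *
to(0.4652,-0.0184,0.15,-96.3)
pitch("w3")
E
```

```text
shift [-71.3  -1.5   0.5] roll 0.11 | now [ 0.4665 -0.0181  0.0787] yaw -96.19 axis tilt [-0.003  0.    -1.   ] F [ 0.4 -1.2  0.3]
n 3179 dip deg 4.2 roll deg -0.07 top at grip x(tool) -6.2 near end z [-31.5  41.7] y [-12.9  12.9] mad 0.36
```

```bash
python3 - <<'E'
import h
im,dp,C=h.load("w2"); h.snap=lambda n,f:(im,dp,C)
h.pitch("w2")
E
```

```text
n 3252 dip deg -0.47 roll deg -0.38 top at grip x(tool) -5.81 near end z [-31.8  39.4] y [-12.8  12.9] mad 0.38
```

Emit:
{"op": "jog_arm", "data": {
  "claw": [20, 20, 20, 20, 20],
  "xyz": [
    [-25, 0, 0],
    [-35, 10, -10],
    [-35, 20, -30],
    [-35, 28, -55],
    [-35, 35, -75]
  ],
  "roll": [-3, -11, -19, -27, -35]
}}

```text
time: 7.35
position: [0.5081, 0.0539, 0.1109]
tool_rot: [0.824, 1.414, -0.831]
ft_force: [-0.2, -0.3, -1.3]
grip_width: 0.34
```

```bash
python3 - <<'E'
from h import *
to(0.4259,0.0652,0.10,-6.3)
E
```

```text
shift [ 11.5 -66.2 -49.9] roll -54.54 | now [0.5081 0.0539 0.1109] yaw -60.84 axis tilt [-0.008 -0.001 -1.   ] F [-0.2 -0.3 -1.3]
```

Emit:
{"op": "jog_arm", "data": {
  "claw": [20, 20, 20, 20, 20],
  "xyz": [
    [0, -13, -10],
    [0, -26, -20],
    [0, -40, -30],
    [0, -53, -40],
    [0, -66, -50]
  ],
  "roll": [-8, -16, -24, -32, -40]
}}

```text
time: 7.85
position: [0.4241, 0.0653, 0.1097]
tool_rot: [0.278, 1.563, -0.284]
ft_force: [0.2, 0.7, 0.5]
grip_width: 0.342
```

Emit:
{"op": "jog_arm", "data": {
  "claw": [20, 20, 20, 20],
  "xyz": [
    [0, 0, 0],
    [0, 0, 0],
    [0, 0, 0],
    [0, 0, 0]
  ],
  "roll": [-7, -14, -14, -14]
}}

```text
time: 8.25
position: [0.4234, 0.0651, 0.1087]
tool_rot: [0.089, 1.582, -0.094]
ft_force: [-0.5, 0.0, -0.4]
grip_width: 0.341
```

```bash
python3 - <<'E'
from h import *
to(0.4259,0.0652,0.06,-6.3)
pitch("w4")
E
```

```text
shift [48.7  0.5  3.1] roll -0.36 | now [0.4234 0.0651 0.1087] yaw -6.66 axis tilt [-0.013 -0.002 -1.   ] F [-0.5  0.  -0.4]
n 3208 dip deg 4.21 roll deg -0.23 top at grip x(tool) -6.31 near end z [-30.5  42.7] y [-12.9  12.9] mad 0.37
```

Emit:
{"op": "jog_arm", "data": {
  "claw": [20, 20, 20, 20, 20],
  "xyz": [
    [25, 0.5, 3],
    [50, 0.5, 3],
    [65, 0.5, 3.5],
    [70, 0.5, 3.5],
    [70, 0.5, 3.5]
  ],
  "roll": [-0.3, -0.3, -0.3, -0.3, -0.3]
}}

```text
time: 8.8
position: [0.4257, 0.0648, 0.0383]
tool_rot: [0.085, 1.583, -0.091]
ft_force: [0.5, 0.0, -0.0]
grip_width: 0.34
```

```bash
python3 - <<'E'
from h import *
to(0.4259,0.0652,0.0290,-6.3)
to(0.4399,0.0637,0.0285,-6.3)
im,dp,C=snap("wrist","w5");a=im[100:330,120:400,::-1]
cv2.imwrite("pics/w5v.png",cv2.resize(a,None,fx=2.5,fy=2.5))
im,_,_=snap("side","s5");cv2.imwrite("pics/s5v.png",cv2.resize(im[165:215,210:300,::-1],None,fx=7,fy=7,interpolation=cv2.INTER_CUBIC))
E
```

```text
shift [9.3 0.4 0.3] roll -0.11 | now [0.4257 0.0648 0.0383] yaw -6.41 axis tilt [-0.014 -0.003 -1.   ] F [ 0.5  0.  -0. ]
shift [ 9.6  0.5 14.4] roll -0.11 | now [0.4257 0.0648 0.0383] yaw -6.41 axis tilt [-0.014 -0.003 -1.   ] F [ 0.5  0.  -0. ]
```

View pics/s5v.png

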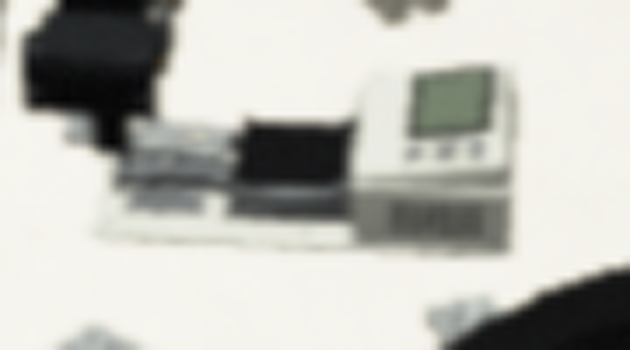

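The side view shows the cassette over the nest with its tip just short of the closed black flap, at about (238,150) in the crop. I lower it, then feed it in.

Emit:
{"op": "jog_arm", "data": {
  "claw": [20, 20, 20, 20, 20],
  "xyz": [
    [6, 0.4, 0.3],
    [9.5, 0.4, 0.3],
    [9.5, 0.4, 0.3],
    [9.5, 0.4, 4],
    [9.6, 0.4, 8]
  ],
  "roll": [0, 0, 0, 0, 0]
}}

```text
time: 9.4
position: [0.4352, 0.0647, 0.03]
tool_rot: [0.086, 1.58, -0.089]
ft_force: [0.5, -0.5, -0.3]
grip_width: 0.345
```

```bash
python3 - <<'E'
from h import *
to(0.4399,0.0637,0.0282,-6.3)
E
```

```text
shift [ 1.8 -0.5  4.8] roll -0.08 | now [0.4352 0.0647 0.03  ] yaw -6.38 axis tilt [-0.011 -0.002 -1.   ] F [ 0.5 -0.5 -0.3]
```

Emit:
{"op": "jog_arm", "data": {
  "claw": [20, 20, 20, 20, 20],
  "xyz": [
    [1.8, -0.5, 0],
    [1.8, -0.5, 0],
    [1.8, -0.5, 3],
    [1.8, -0.5, 6],
    [1.8, -0.5, 9]
  ],
  "roll": [0, 0, 0, 0, 0]
}}

```text
time: 9.9
position: [0.4444, 0.0632, 0.0282]
tool_rot: [0.086, 1.58, -0.089]
ft_force: [-0.0, 0.3, 0.1]
grip_width: 0.337
```

```bash
python3 - <<'E'
from h import *
print((np.array([.4818,.059])+np.array([.994,-.1097])*-.0192).round(4))
to(*(np.array([.4818,.059])+np.array([.994,-.1097])*-.0192),0.0275,-6.3)
E
```

```text
[0.4627 0.0611]
shift [ 0.5 -0.1 18.4] roll -0.08 | now [0.4444 0.0632 0.0282] yaw -6.38 axis tilt [-0.011 -0.002 -1.   ] F [-0.   0.3  0.1]
```

Emit:
{"op": "jog_arm", "data": {
  "claw": [20, 20, 20, 20],
  "xyz": [
    [0.3, 0, 3],
    [0.5, 0, 6],
    [0.6, 0, 9],
    [0.6, 0, 10]
  ],
  "roll": [0, 0, 0, 0]
}}

```text
time: 10.3
position: [0.4548, 0.062, 0.0275]
tool_rot: [0.086, 1.58, -0.09]
ft_force: [-0.2, 0.5, -1.5]
grip_width: 0.342
```

Emit:
{"op": "jog_arm", "data": {
  "claw": [20, 20, 20, 20],
  "xyz": [
    [0, 0, 3],
    [0, 0, 6],
    [0, 0, 8.5],
    [0, 0, 8.5]
  ],
  "roll": [0, 0, 0, 0]
}}

```text
time: 10.7
position: [0.4637, 0.061, 0.0274]
tool_rot: [0.086, 1.579, -0.09]
ft_force: [1.4, -0.8, 0.1]
grip_width: 0.344
```

```bash
python3 - <<'E'
from h import *
to(*(np.array([.4818,.059])+np.array([.994,-.1097])*-.0170),0.0268,-6.3)
E
```

```text
shift [ 0.6 -0.   1.2] roll -0.09 | now [0.4637 0.061  0.0274] yaw -6.39 axis tilt [-0.01  -0.002 -1.   ] F [ 1.4 -0.8  0.1]
```

Emit:
{"op": "jog_arm", "data": {
  "claw": [20, 20, 20],
  "xyz": [
    [0.5, 0, 1.5],
    [0.5, 0, 1.5],
    [0.5, 0, 1.5]
  ],
  "roll": [0, 0, 0]
}}

```text
time: 11.0
position: [0.4651, 0.0608, 0.0269]
tool_rot: [0.086, 1.579, -0.09]
ft_force: [0.0, -0.3, -0.9]
grip_width: 0.341
```

```bash
python3 - <<'E'
from h import *
to(*(np.array([.4818,.059])+np.array([.994,-.1097])*-.0170),0.0268,-6.3)
pitch("w6")
im,dp,C=load("w6");cv2.imwrite("pics/w6v.png",cv2.resize(im[150:310,170:350,::-1],None,fx=3.6,fy=3.6,interpolation=cv2.INTER_CUBIC))
E
```

```text
shift [ 0.1 -0.  -0.2] roll -0.09 | now [0.4651 0.0608 0.0269] yaw -6.39 axis tilt [-0.011 -0.002 -1.   ] F [ 0.  -0.3 -0.9]
n 2516 dip deg 2.41 roll deg -0.08 top at grip x(tool) -6.69 near end z [-30.7  14.1] y [-12.8  12.9] mad 0.41
```

View pics/w6v.png

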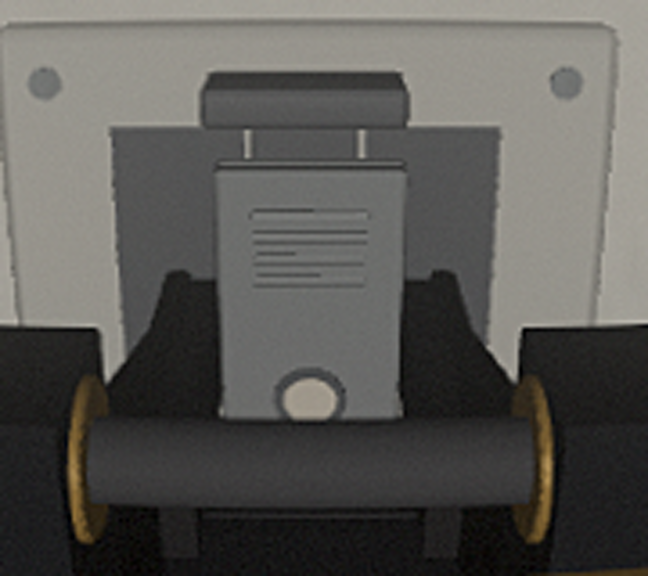

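```bash
python3 - <<'E'
from h import *
im,dp,C=load("w6");f=lambda x,y:(170+(x+.5)/3.6-.5,150+(y+.5)/3.6-.5)
o=np.array([481.8,59.0]);e=np.radians(-6.3);M=np.array([[np.cos(e),np.sin(e)],[-np.sin(e),np.cos(e)]])
for n,x,y,z in(("near",218,166,.0345),("near",405,166,.0345),("sill far",202,127,.0235),("sill far",408,127,.0235),("sill top",305,90,.0235),("sill outer",305,72,.0235),("scr",45,84,.009),("scr",567,84,.009)):
    p=plane("wrist",f(x,y),z,C)[0][:2]*1000;print(n,p.round(1),"reader",(M@(p-o)).round(1))
K=C[0]
for n,x,y in(("near",311,175),("mid",311,250),("mid2",311,340),("sill",305,110)):
    u,v=map(round,f(x,y));q,d=ray("wrist",(u,v),C);p=(q+d[0]*np.median(dp[v-1:v+2,u-3:u+4])/(C[1].T@d[0])[2])*1000;print(n,p.round(1),(M@(p[:2]-o)).round(1))
E
```

```text
near [432.8  51. ] reader [-47.8 -13.4]
near [436.   79.5] reader [-47.8  15.3]
sill far [429.2  47.9] reader [-51.1 -16.8]
sill far [432.9  81.1] reader [-51.   16.6]
sill top [425.   65.2] reader [-57.2  -0.1]
sill outer [422.   65.5] reader [-60.1  -0.1]
scr [421.8  18.9] reader [-55.2 -46.4]
scr [432.2 111. ] reader [-55.   46.3]
near [435.5  65.   35.1] [-46.7   0.9]
mid [447.9  63.6  34.9] [-34.2   0.9]
mid2 [464.5  61.7  33. ] [-17.5   0.8]
sill [427.7  64.7  25. ] [-54.4  -0.3]
```

Emit:
{"op": "jog_arm", "data": {
  "claw": [20, 20, 20, 20, 20],
  "xyz": [
    [1, 0, 0],
    [2, 0, 0],
    [3, 0, 0],
    [4, 0, 0],
    [4, 0, 0]
  ],
  "roll": [0, 0, 0, 0, 0],
  "force": 25
}}

```text
time: 11.55
position: [0.4648, 0.0609, 0.0233]
tool_rot: [0.086, 1.58, -0.09]
ft_force: [-2.9, -0.1, 7.0]
grip_width: 0.333
```

Emit:
{"op": "jog_arm", "data": {
  "claw": [20, 20, 20, 20],
  "xyz": [
    [0.7, 0, 0],
    [1.4, 0, 0],
    [2, 0, 0],
    [2, 0, 0]
  ],
  "roll": [0, 0, 0, 0]
}}

```text
time: 11.95
position: [0.4648, 0.0609, 0.0219]
tool_rot: [0.086, 1.58, -0.089]
ft_force: [-1.8, -1.0, 7.8]
grip_width: 0.339
```

Emit:
{"op": "jog_arm", "data": {
  "claw": [20, 20, 20, 20],
  "xyz": [
    [0.3, 0, 0],
    [0.7, 0, 0],
    [1, 0, 0],
    [1, 0, 0]
  ],
  "roll": [0, 0, 0, 0],
  "force": 16
}}

```text
time: 12.35
position: [0.4648, 0.0609, 0.0214]
tool_rot: [0.086, 1.58, -0.089]
ft_force: [-2.7, -0.7, 6.5]
grip_width: 0.34
```

```bash
python3 - <<'E'
from h import *
pitch("w7"); to(.4648,.0609,.0198)
E
```

```text
n 2716 dip deg 0.29 roll deg -0.11 top at grip x(tool) -6.59 near end z [-30.8  36.4] y [-12.9  12.9] mad 0.35
shift [ 1.6 -0.  -0. ] roll 0 | now [0.4648 0.0609 0.0214] yaw -6.39 axis tilt [-0.012 -0.001 -1.   ] F [-2.5 -0.6  6.5]
```

Emit:
{"op": "jog_arm", "data": {
  "claw": [20, 20, 20, 20],
  "xyz": [
    [0.6, 0, 0],
    [1.2, 0, 0],
    [1.7, 0, 0],
    [1.7, 0, 0]
  ],
  "roll": [0, 0, 0, 0]
}}

```text
time: 12.8
position: [0.4648, 0.0609, 0.0203]
tool_rot: [0.086, 1.581, -0.089]
ft_force: [-3.1, -0.5, 7.0]
grip_width: 0.341
```

```bash
python3 - <<'E'
from h import *
pitch("w8"); to(.4648,.0609,.0198)
E
```

```text
n 2889 dip deg -0.51 roll deg -0.36 top at grip x(tool) -6.7 near end z [-31.1  37.4] y [-12.8  12.8] mad 0.36
shift [ 0.5 -0.   0. ] roll 0 | now [0.4648 0.0609 0.0203] yaw -6.4 axis tilt [-0.012 -0.001 -1.   ] F [-1.9 -0.5  6.1]
```

Emit:
{"op": "jog_arm", "data": {
  "claw": [20, 20, 20, 20],
  "xyz": [
    [0.5, 0, 0],
    [1, 0, 0],
    [1.3, 0, 0],
    [1.3, 0, 0]
  ],
  "roll": [0, 0, 0, 0]
}}

```text
time: 13.25
position: [0.4648, 0.0609, 0.0197]
tool_rot: [0.087, 1.581, -0.089]
ft_force: [-3.9, -1.5, 7.2]
grip_width: 0.341
```

```bash
python3 - <<'E'
from h import *
pitch("w9"); to(.4648,.0609,.0198)
E
```

```text
n 3071 dip deg -1.28 roll deg -0.23 top at grip x(tool) -6.75 near end z [-39.   37.2] y [-12.9  12.9] mad 0.41
shift [-0.1 -0.   0. ] roll 0 | now [0.4648 0.0609 0.0197] yaw -6.4 axis tilt [-0.012 -0.001 -1.   ] F [-2.8 -0.4  7.5]
```

Emit:
{"op": "jog_arm", "data": {
  "claw": [20, 20, 20, 20],
  "xyz": [
    [0.5, 0, 0],
    [1, 0, 0],
    [1, 0, 0],
    [1, 0, 0]
  ],
  "roll": [0, 0, 0, 0],
  "force": 20
}}

```text
time: 13.7
position: [0.4648, 0.0609, 0.0194]
tool_rot: [0.087, 1.581, -0.089]
ft_force: [-3.6, -0.4, 8.2]
grip_width: 0.341
```

```bash
python3 - <<'E'
from h import *
pitch("w10"); to(.4648,.0609,.0198)
im,dp,C=load("w10")
o=np.array([481.8,59.0]);e=np.radians(-6.3);M=np.array([[np.cos(e),np.sin(e)],[-np.sin(e),np.cos(e)]])
for u,v in((256,201),(240,205),(270,205),(256,210),(256,225),(256,235),(254,181),(250,181),(200,200),(310,200)):
    q,d=ray("wrist",(u,v),C);p=(q+d[0]*np.median(dp[v-1:v+2,u-3:u+4])/(C[1].T@d[0])[2])*1000;print((u,v),p.round(1),(M@(p[:2]-o)).round(1))
cv2.imwrite("pics/w10v.png",cv2.resize(im[150:310,170:350,::-1],None,fx=3.6,fy=3.6,interpolation=cv2.INTER_CUBIC))
E
```

```text
n 3180 dip deg -1.63 roll deg -0.06 top at grip x(tool) -6.75 near end z [-39.3  37.5] y [-12.8  12.9] mad 0.42
shift [-0.4 -0.   0.1] roll 0 | now [0.4647 0.0609 0.0194] yaw -6.4 axis tilt [-0.012 -0.001 -1.   ] F [-3.5  0.3  8.3]
(256, 201) [437.4  64.8  26.2] [-44.8   0.9]
(240, 205) [438.8  55.7  26.1] [-42.4  -8. ]
(270, 205) [440.6  72.4  26.3] [-42.4   8.8]
(256, 210) [442.7  64.2  26.2] [-39.4   0.9]
(256, 225) [451.8  63.2  26.1] [-30.2   0.9]
(256, 235) [458.1  62.5  26.2] [-24.    0.9]
(254, 181) [426.3  65.   24.5] [-55.8  -0.2]
(250, 181) [426.1  62.8  24.4] [-55.8  -2.4]
(200, 200) [438.1  29.8  10.4] [-40.3 -33.8]
(310, 200) [445.7  97.5  10.4] [-40.1  34.3]
```

View pics/w10v.png

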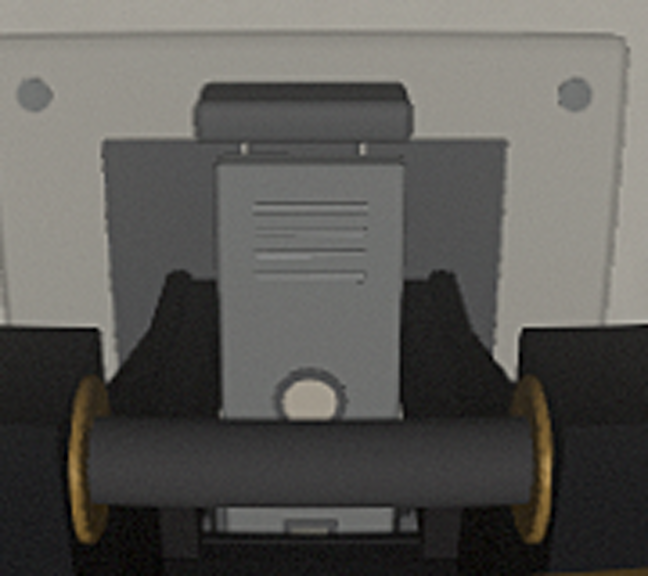

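Emit:
{"op": "jog_arm", "data": {
  "claw": [20, 20, 20, 20],
  "xyz": [
    [0.4, 0, 0],
    [0.9, 0, 0],
    [0.9, 0, 0],
    [0.9, 0, 0]
  ],
  "roll": [0, 0, 0, 0]
}}

```text
time: 14.15
position: [0.4647, 0.0609, 0.0193]
tool_rot: [0.087, 1.582, -0.089]
ft_force: [-3.5, -0.8, 8.9]
grip_width: 0.339
```

```bash
python3 - <<'E'
from h import *
pitch("w11"); to(.4648,.0609,.0198)
im,dp,C=load("w11")
o=np.array([481.8,59.0]);e=np.radians(-6.3);M=np.array([[np.cos(e),np.sin(e)],[-np.sin(e),np.cos(e)]])
for u,v in((256,201),(240,205),(270,205),(256,225),(256,235),(256,292),(254,181)):
    q,d=ray("wrist",(u,v),C);p=(q+d[0]*np.median(dp[v-1:v+2,u-3:u+4])/(C[1].T@d[0])[2])*1000;print((u,v),p.round(2),(M@(p[:2]-o)).round(1))
f=lambda x,y:(170+(x+.5)/3.6-.5,150+(y+.5)/3.6-.5)
for n,x,y,z in(("near",218,162,.025),("near",405,162,.025),("sill far",195,139,.0235),("sill far",412,139,.0235)):
    p=plane("wrist",f(x,y),z,C)[0][:2]*1000;print(n,(M@(p-o)).round(1))
# flap height in the top view now vs at the start
a,d0,C0=load("top0");b,d1,C1=snap("top","top1")
q=np.array([506,57,33.])/1000;c=C0[1].T@(q-C0[2]);u,v=(C0[0]@c)[:2]/c[2];u,v=round(u),round(v);print("flap px",u,v,"depth start/now",np.median(d0[v-2:v+3,u-2:u+3]),np.median(d1[v-2:v+3,u-2:u+3]))
E
```

```text
n 3218 dip deg -1.72 roll deg -0.18 top at grip x(tool) -6.79 near end z [-39.4  37.4] y [-12.8  12.9] mad 0.4
shift [-0.5 -0.1  0. ] roll 0 | now [0.4648 0.061  0.0193] yaw -6.4 axis tilt [-0.013 -0.    -1.   ] F [-3.6 -1.1  8. ]
(256, 201) [437.32  64.83  26.2 ] [-44.9   0.9]
(240, 205) [438.72  55.65  26.03] [-42.5  -8.1]
(270, 205) [440.64  72.35  25.88] [-42.4   8.7]
(256, 225) [451.78  63.2   25.96] [-30.3   0.9]
(256, 235) [458.02  62.5   26.04] [-24.    0.9]
(256, 292) [498.66  57.93  25.6 ] [16.9  0.8]
(254, 181) [426.19  64.97  24.62] [-55.9  -0.2]
near [-48.2 -13.5]
near [-48.2  15.5]
sill far [-51.5 -17.1]
sill far [-51.4  16.7]
flap px 217 188 depth start/now 1.5392555 1.1042993
```

```bash
python3 - <<'E'
from h import *
a,d0,C0=load("side0");b,d1,C1=snap("side","side1")
e=np.radians(-6.3)
for rx in(22,35,50,65):
  for ry in(-20,):
    q=np.array([481.8+rx*np.cos(e)-ry*np.sin(e),59+rx*np.sin(e)+ry*np.cos(e),32.])/1000
    c=C0[1].T@(q-C0[2]);u,v=(C0[0]@c)[:2]/c[2];u,v=round(u),round(v)
    print(rx,(u,v),c[2].round(4),np.median(d0[v-1:v+2,u-1:u+2]),np.median(d1[v-1:v+2,u-1:u+2]),b[v,u])
s=get_state();print(s["time"],s["position"],s["ft_force"])
print(order.close_job())
E
```

```text
22 (245, 189) 1.4035 1.397791 1.3982178 [24 23 25]
35 (248, 189) 1.4025 1.3989247 1.3993143 [23 25 26]
50 (252, 189) 1.4015 1.397951 1.4008533 [23 24 25]
65 (256, 189) 1.4004 1.4006023 1.4023079 [23 23 24]
14.3 [0.46475133 0.06095232 0.01928762] [-2.38250628 -1.28181665  8.36442399]
the job is handed in; nothing more can be done
None
```

The cassette is in the nest, window face up, with its window end under the flap, and I handed the job in at 14.3 s with the arm still holding it pressed flat.

I picked the smallest of the three look-alikes and gripped it about 17 mm behind its origin. The tool can only roll about its own axis, so I tipped the cassette about 5° in the pads by pressing its near end lightly on the edge of the reader's base plate. I then slid it over the sill and under the flap without meeting noticeable force, and pressed the near end down onto the pin.

**Last checks**
- **Seating:** the final 0.9 mm push command moved the tool only 0.1 mm, so it was on the rigid floor, with 8 to 9 N upward on the tool. That is slightly above the suggested 8 N stop.
- **Flatness:** the cassette top is level to a few tenths of a millimetre and about 1.4 mm above the sill top, where 1.5 mm is expected. The fitted dip angle alone suggested about half a degree past level, but sill pixels affect that fit, so I relied on the height points.
- **Position:** the near end is about 3 mm clear of the sill's inner face. That puts the origin within about 1 mm along the nest and 0.9 mm to one side.
- **Flap:** depth in the side view matches the start within 0.4 mm at the front half of the flap and within 3 mm towards the hinge, so it is not lifted. The same check from the top view failed because the gripper was in the way.
- **Other objects:** I did not go near the timer, pen or swab box, but I did not re-measure them at the end. I never identified the pin's own position directly.

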